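# Seat and back off the reader's stop screw

### The arm

A 7-joint arm with a two-finger parallel gripper is mounted at the origin on a cart in front of the work surface, level with it; the furniture and walls round the work are solid. World frame = base frame: x ahead of the robot, y to its left, z up, the work surface at z = 0. Lengths are in m, angles in rad, forces in N, time in s.
With the tool pointing down it reaches from about 0.425 to 1.025 m from the base axis. Payload 3.6 kg.
Tool frame: the origin (TCP) lies at the very end of the fingers, on their centre line; the grasp point (between the pads) lies grasp_offset behind it (grasp_offset is the distance from the TCP to the grasp point, in m); z points along the fingers, y is the line along which they close (so a half turn about z gives the same grasp; the last joint's range is limited). The gripper opens to 85 mm and grips with 20 to 120 N. Pads are 22 mm wide; open, the fingers measure 114 mm over their backs; the gripper's body (76 mm by 85 mm) begins 54 mm behind the grasp point. The pads swing forward as they close: fully open they stand 13 mm farther back than shut.
Start: joints at [-0.093, 0.591, 0.048, 1.609, -0.033, 0.943, -0.034], TCP at [0.725, 0, 0.231] pointing down, gripper open.
Joint ranges: [-2.69, 2.69], [-0.47, 2.24], [-1.27, 1.36], [0.19, 2.51], [-1.53, 4.68], [0.08, 2.07], [-3.09, 3.09]. Speed limits (rad/s): [2.57, 2.57, 3.14, 3.14, 3.14, 3.14, 3.14].

### API

Orientations are given as a rotation vector (axis times angle).
In Python, from station import * gives the robot as it stands.
- The arm moves only by the tool servo_tool, never from a script. Its arguments are lists of equal length, an entry for each row: "gripper": the opening, from 0 (shut) to 1 (fully open); "dp": the shift along the tool's x, y, z in cm, a list of three; "angular": the turn, a rotation vector about the tool's x, y, z in degrees, a list of three. In form: {"gripper": [gripper, ...], "dp": [[x, y, z], ...], "angular": [[rx, ry, rz], ...]}. A call has 1 to 12 rows; each row shifts and turns the commanded pose from where the row before left it, along the tool's axes as they then stand; what a row does not reach is not made up. A row lasts 1/8 s, in which the tool goes at most 62.5 mm and 10.7 degrees, less where a joint would pass 70% of its speed; a pose out of reach is approached as far as the arm can. A call with a gripper value outside its range is refused whole. The fingers move at their own pace and stop on an object; the grip force is fixed at half the most. Time passes only in rows, so rows that do not move let the fingers close. It gives the time, the measured TCP pose, the force, the opening and the grip force at its end, in the units of the state.
- observe(): the state, without advancing time (a new reading comes with each control period).
- camera(name): name is "scene" or "side" or "wrist"; returns a dict with "image" (420x560x3 uint8, red, green, blue), "fx", "fy", "cx", "cy" (pixels), "world_from_camera" (4x4, takes a point from camera to world coordinates). Camera axes: x right, y down, z forward; pixel columns grow to the right and rows downward; lengths in m; the calibration is good to about 2 mm. A picture is of the moment at which its call begins. There is no depth.
- job_done(): hands the job in; it is judged then, once.
The state is a dict: "clock": time; "joint_pos": joint angles; "joint_velocities": joint speeds; "joint_torque": joint torques, N m; "position": TCP position; "orientation": TCP orientation; "contact_force": force on the tool from outside, world axes, zero at the start; "moment": the same for the moment, N m; "opening": finger opening in m; "gripper_force": force on a finger pad.
Only numpy, scipy, OpenCV 4.12 (cv2) and the standard library are available. Lean on these libraries where they do the work, as an engineer would, in place of code of your own. Each camera call takes 0.05 s, during which the arm holds its last target. There are 200 camera calls.

### The job

Raise the hinged cover of the small bench reader until it stands upright and leave it there, then turn the wing thumbscrew that it hid clockwise until it seats and back it off a quarter turn. Finish while still gripping the screw at that setting, so that a colleague can lock it; do not let go, and leave the things standing round the reader where they are.

Things in the scene. Friction and masses are not known exactly. Their poses are not given: they have to be found in the camera images.
- reader: The bench reader: a low white box 206 x 146 mm with its deck 45 mm above the worktop, fixed to it. Origin: centre of its underside on the worktop; x points from its front (handle side) to its hinge at the back, y to its left, z up. On the deck stand a 26 mm bush (5 mm high, bearing the screw, 22 mm in front of the origin) with tick marks every 45 degrees, and a 44 mm steel disc 5 mm high behind it.
- cover_hinge (a point): Middle of the cover's hinge line, which runs along the reader's y axis, 51 mm above the worktop and 85 mm behind the reader's origin. Axes as the reader's.
- cover (a joint): Angle of the grey cover, rad: 0 = shut on the deck, 1.571 = upright, 2.1 = its stop, leaning back. A stiff friction hinge: the cover stays where it is left; moving it takes about 3 to 5 N at the handle bar. The cover is a shell open below, 143 mm long, 128 mm wide, 57 mm high, walls 3 mm. At the start it is shut or a little raised.
- cover_bar (a point): Centre of the round handle bar of the cover: a 10 mm bar along the reader's y, straight for 68 mm, standing 40 mm off the cover's front wall on two arms. With the cover shut it lies 181 mm in front of the hinge line and 34 mm above it, and it swings with the cover on that 184 mm radius. It can be pinched from above across its thickness and turns between the fingers as the cover rises. Axes turn with the cover.
- screw_grip (a point): Middle of the wing of the steel thumbscrew, on its axis, 79 mm above the worktop. The wing is 38 mm long, 10 mm thick and 26 mm high (about 64 to 90 mm above the worktop). x axis: along the wing; y: across its thickness (the grip); z: up. It turns with the screw; its height does not change.
- screw (a joint): Turn of the thumbscrew, rad, growing clockwise seen from above; 2.6 = seated (hard stop), 0 = fully out (stop). At 0 the wing lies along the reader's x axis. Friction about 0.06 N m; it stays where it is left.
- timer: Small bench timer, 58 x 64 x 19 mm, loose bystander. Origin: centre of its underside.
- tip_box: Pipette tip box with shut lid, 92 x 122 x 84 mm, loose bystander. Origin: centre of its underside.
- petri: Petri dish, 60 mm across, 15 mm high, loose bystander. Origin: centre of its underside.
- jar: Square white reagent jar with a screw cap, 76 x 76 x 150 mm, loose bystander. Origin: centre of its underside.

How it is judged:
By the outcome, as a careful person would: the job done as asked, in the order asked, and still so for the second after the job is handed in, while the arm keeps its last pose, push and grip.
It also fails if it takes over 72 s, if anything falls off the work surface, if the arm or the gripper's body presses on something with over 40 N, if the wrist force passes 120 N, or if a joint passes its speed limit or range.

## Working session

There is one attempt and no reset: what is moved stays moved. The work goes in short steps, Python scripts to look and compute and a tool call to move; the robot and the scene stay as the last step left them, time stands still between calls to the robot, and variables do not carry over. Pictures are saved under pics/ and viewed, at most 10 in all, crops included, and the job is handed in when it is done.

Besides the shell and the picture viewer there is one more tool, called after "Call:" as name(argument=value, ...) on one line, values as JSON. servo_tool: Moves the arm, as the interface text tells. Its arguments: {"type":"object","properties":{"gripper":{"type":"array","items":{"type":"number"}},"dp":{"type":"array","items":{"type":"array","items":{"type":"number"}}},"angular":{"type":"array","items":{"type":"array","items":{"type":"number"}}}},"required":["gripper","dp","angular"]}

```bash
ls; mkdir -p pics; python3 - <<'E'
from station import *
import cv2,numpy as np
s=observe()
print({k:np.round(s[k],3) for k in s})
for n in("scene","side","wrist"):
    c=camera(n); print(n,c["fx"],c["cx"],c["cy"],np.round(c["world_from_camera"],3).tolist())
    cv2.imwrite(f"pics/{n}0.png",c["image"][:,:,::-1])
E
```

```text
pics
{'clock': np.float64(0.0), 'joint_pos': array([-0.093,  0.592,  0.048,  1.61 , -0.033,  0.943, -0.034]), 'joint_velocities': array([-0.001,  0.   , -0.002, -0.001,  0.001, -0.001, -0.003]), 'joint_torque': array([ 0.0000e+00, -5.4868e+01,  1.5470e+00, -1.9812e+01,  9.0000e-03,
        9.0000e-03, -0.0000e+00]), 'position': array([0.724, 0.   , 0.23 ]), 'orientation': array([-2.22 , -2.22 ,  0.003]), 'contact_force': array([-1.15 , -0.365, -0.589]), 'moment': array([ 0.016, -0.022,  0.012]), 'gripper_force': np.float64(0.0), 'opening': np.float64(0.085)}
scene 393.09001255689964 278.90159497170015 209.32897062954186 [[0.797, -0.385, 0.466, 0.163], [-0.604, -0.478, 0.638, -0.522], [-0.022, -0.79, -0.613, 0.661], [0.0, 0.0, 0.0, 1.0]]
side 460.2700077763817 277.14693418524286 205.13707699938416 [[0.97, -0.116, 0.215, 0.295], [-0.244, -0.488, 0.838, -1.089], [0.008, -0.865, -0.502, 0.771], [0.0, 0.0, 0.0, 1.0]]
wrist 300.6900223590947 277.66410586827925 209.73836331884092 [[1.0, 0.0, -0.002, 0.725], [-0.0, -0.963, -0.268, 0.069], [-0.002, 0.268, -0.963, 0.373], [0.0, 0.0, 0.0, 1.0]]
```

View pics/scene0.png

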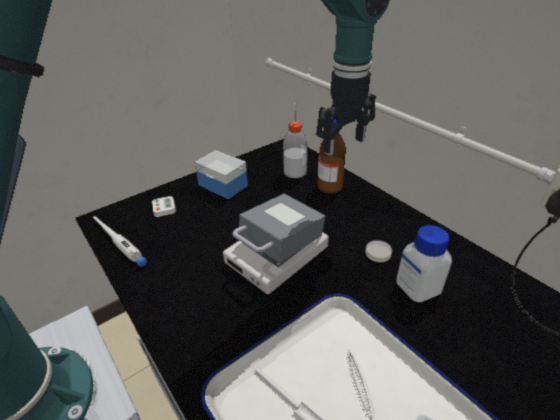

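View pics/side0.png

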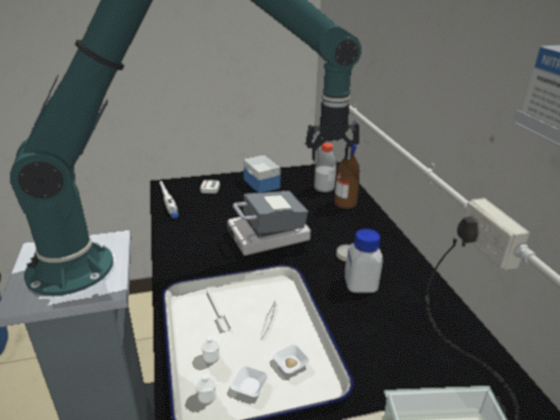

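```bash
python3 - <<'E'
import cv2,numpy as np
a=cv2.imread("pics/scene0.png")[185:300,210:340];b=cv2.imread("pics/side0.png")[180:260,220:320]
a=cv2.resize(a,None,fx=3.0,fy=3.0,interpolation=2);b=cv2.resize(b,None,fx=4,fy=4,interpolation=2)
im=np.zeros((345,790,3),np.uint8);im[:345,:390]=a;im[:320,390:790]=b
cv2.imwrite("pics/z.png",im)
E
```

```text
(no output)
```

View pics/z.png

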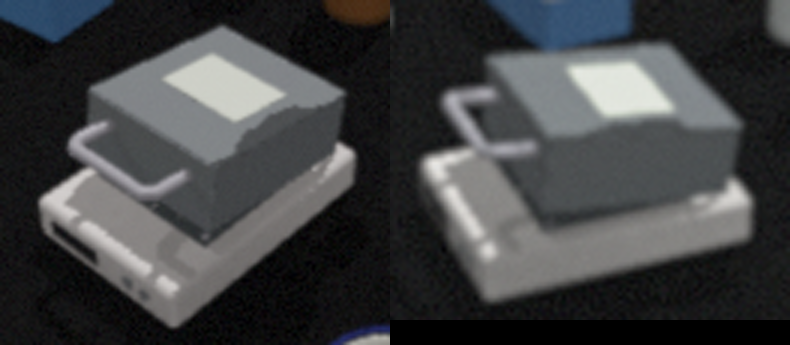

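```bash
cat > h.py <<'E'
from station import *
import numpy as np, cv2
def ray(c,u,v):
    T=np.array(c["world_from_camera"]);d=T[:3,:3]@[(u-c["cx"])/c["fx"],(v-c["cy"])/c["fy"],1]
    return T[:3,3],d/np.linalg.norm(d)
def plane(c,p,z):
    o,d=ray(c,*p);return o+d*(z-o[2])/d[2]
def tri(*cp):
    A=np.zeros((3,3));b=np.zeros(3);R=[ray(c,*p) for c,p in cp]
    for o,d in R:
        P=np.eye(3)-np.outer(d,d);A+=P;b+=P@o
    x=np.linalg.solve(A,b);return x,[round(float(np.linalg.norm((np.eye(3)-np.outer(d,d))@(x-o))),4) for o,d in R]
E
python3 - <<'E'
from h import *
s=camera("scene");d=camera("side")
print("barL",tri((s,(235,234.3)),(d,(234.5,204.5))));print("barR",tri((s,(260,249.3)),(d,(242.5,217))))
for n,p,z in(("FLt",(224,252.7),.045),("FRt",(267.3,285),.045),("FRb",(268.3,293.7),0),("BRt",(327.3,236.7),.045),("BRb",(327.7,246),0)):print(n,plane(s,p,z).round(3))
for n,p,z in(("FLt",(228,220),.045),("FRt",(244,246.5),.045),("FRb",(244.5,255),0),("BRt",(309.5,231),.045),("BRb",(310,240.5),0)):print(n,plane(d,p,z).round(3))
E
```

```text
barL (array([0.4576705 , 0.04052057, 0.11177711]), [0.0016, 0.0016])
barR (array([ 0.46826297, -0.03575063,  0.11602292]), [0.0005, 0.0005])
FLt [0.439 0.07  0.045]
FRt [ 0.46  -0.068  0.045]
FRb [ 0.469 -0.056 -0.   ]
BRt [ 0.656 -0.035  0.045]
BRb [ 0.67  -0.025  0.   ]
FLt [0.442 0.071 0.045]
FRt [ 0.463 -0.074  0.045]
FRb [ 0.467 -0.052  0.   ]
BRt [ 0.659 -0.042  0.045]
BRb [ 0.668 -0.026  0.   ]
```

View pics/wrist0.png

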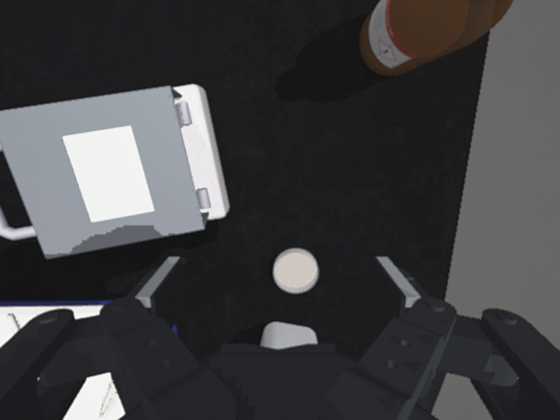

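```bash
python3 - <<'E'
from h import *
print(grasp_offset)
w=camera("wrist")
for p in((205,86),(228,215)):print(plane(w,p,.045).round(3))
E
```

```text
0.0187
[0.65  0.108 0.045]
[ 0.668 -0.029  0.045]
```

Call:
servo_tool(gripper=[0.4,0.4,0.4,0.4,0.4,0.4,0.4], dp=[[0,-4.0,0],[0,-4.0,0],[0,-4.0,0],[0,-4.0,0],[0,-4.0,0],[0,-4.0,0],[0.2,-2.1,0]], angular=[[0,0,0],[0,0,0],[0,0,0],[0,0,0],[0,0,0],[0,0,0],[0,0,-9]])

```text
clock: 1.18
position: [0.4614, 0.0017, 0.2312]
orientation: [-2.035, -2.392, 0.002]
contact_force: [-0.2, 0.2, -0.2]
opening: 0.0339
gripper_force: 0.0
```

```bash
python3 - <<'E'
from h import *
c=camera("wrist");cv2.imwrite("pics/w1.png",c["image"][:,:,::-1]);print(c["world_from_camera"].round(3))
E
```

```text
[[ 0.987  0.155  0.041  0.451]
 [ 0.16  -0.951 -0.265  0.07 ]
 [-0.002  0.268 -0.963  0.374]
 [ 0.     0.     0.     1.   ]]
```

View pics/w1.png

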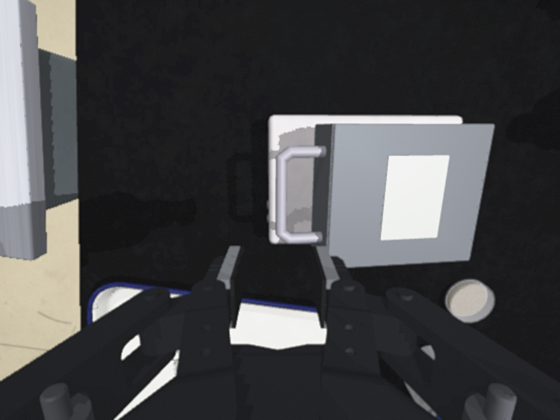

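```bash
python3 - <<'E'
from h import *
w=camera("wrist");s=camera("scene");d=camera("side")
for p in((281,155),(283,237),(282,196)):print(plane(w,p,.114).round(4))
for p in((269,116),(269,243),(462,116)):print("deck",plane(w,p,.045).round(4))
print("mid",tri((s,(247.5,241.8)),(d,(238.5,210.8)),(w,(282,196))))
E
```

```text
[0.4536 0.0465 0.114 ]
[ 0.4679 -0.0266  0.114 ]
[0.4605 0.0113 0.114 ]
deck [0.4359 0.078  0.045 ]
deck [ 0.4582 -0.0623  0.045 ]
deck [0.6342 0.111  0.045 ]
mid (array([0.46377741, 0.00858006, 0.1085007 ]), [0.003, 0.0015, 0.0033])
```

Call:
servo_tool(gripper=[0.4,0.4,0.4,0.4,0.4,0.4,0.4,0.4], dp=[[0.7,0,2],[0,0,3],[0,0,3],[0,0,2],[0,0,1.5],[0,0,1.5],[0,0,0.9],[0,0,0]], angular=[[0,0,0],[0,0,0],[0,0,0],[0,0,0],[0,0,0],[0,0,0],[0,0,0],[0,0,0]])

```text
clock: 2.38
position: [0.4637, 0.0089, 0.0917]
orientation: [-2.041, -2.388, 0.001]
contact_force: [0.6, -0.4, 0.1]
opening: 0.0339
gripper_force: 0.0
```

Call:
servo_tool(gripper=[0.1,0,0,0,0,0], dp=[[0,0,0],[0,0,0],[0,0,0],[0,0,0],[0,0,0],[0,0,0]], angular=[[0,0,0],[0,0,0],[0,0,0],[0,0,0],[0,0,0],[0,0,0]])

```text
clock: 3.12
position: [0.4627, 0.0088, 0.0924]
orientation: [-2.04, -2.389, 0.0]
contact_force: [-1.1, -1.7, 2.2]
opening: 0.008
gripper_force: 58.8
```

```bash
python3 -c "
import numpy as np
f=np.radians(np.linspace(19,100.6,25));r=18.4
print([[0,round(a,2),round(b,2)] for a,b in zip(-r*np.diff(np.cos(f)),-r*np.diff(np.sin(f)))])"
```

```text
[[0, np.float64(0.39), np.float64(-1.02)], [0, np.float64(0.45), np.float64(-1.0)], [0, np.float64(0.5), np.float64(-0.97)], [0, np.float64(0.56), np.float64(-0.94)], [0, np.float64(0.62), np.float64(-0.9)], [0, np.float64(0.67), np.float64(-0.86)], [0, np.float64(0.72), np.float64(-0.82)], [0, np.float64(0.77), np.float64(-0.78)], [0, np.float64(0.81), np.float64(-0.73)], [0, np.float64(0.85), np.float64(-0.68)], [0, np.float64(0.89), np.float64(-0.63)], [0, np.float64(0.93), np.float64(-0.58)], [0, np.float64(0.96), np.float64(-0.52)], [0, np.float64(0.99), np.float64(-0.46)], [0, np.float64(1.01), np.float64(-0.4)], [0, np.float64(1.04), np.float64(-0.34)], [0, np.float64(1.06), np.float64(-0.28)], [0, np.float64(1.07), np.float64(-0.22)], [0, np.float64(1.08), np.float64(-0.15)], [0, np.float64(1.09), np.float64(-0.09)], [0, np.float64(1.09), np.float64(-0.02)], [0, np.float64(1.09), np.float64(0.04)], [0, np.float64(1.09), np.float64(0.1)], [0, np.float64(1.08), np.float64(0.17)]]
```

Call:
servo_tool(gripper=[0,0,0,0], dp=[[0,0.39,-1.02],[0,0.45,-1.0],[0,0.5,-0.97],[0,0,0]], angular=[[0,0,0],[0,0,0],[0,0,0],[0,0,0]])

```text
clock: 3.62
position: [0.4755, 0.0108, 0.1231]
orientation: [-2.04, -2.388, 0.001]
contact_force: [-3.8, -0.1, 4.2]
opening: 0.0075
gripper_force: 59.4
```

```bash
python3 - <<'E'
from h import *
a=camera("scene")["image"][150:300,190:350];b=camera("side")["image"][140:260,210:330]
im=np.hstack([cv2.resize(a,(400,375)),cv2.resize(b,(375,375))]);cv2.imwrite("pics/z2.png",im[:,:,::-1])
E
```

```text
(no output)
```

View pics/z2.png

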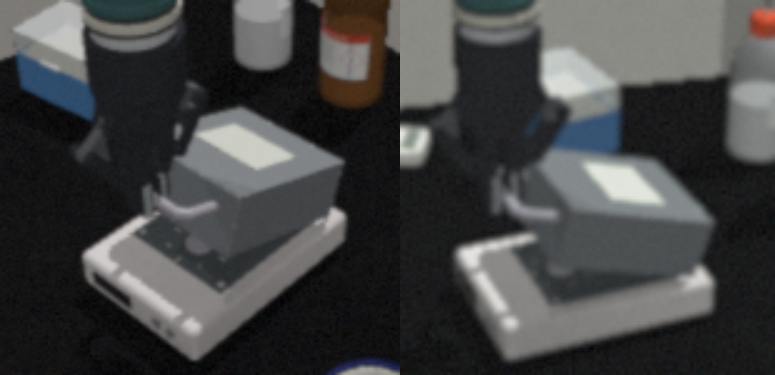

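The bar (at about (165,200) left, (508,205) right) is held and the cover is rising. Continue.

Call:
servo_tool(gripper=[0,0,0,0,0,0,0,0,0,0], dp=[[0,0.56,-0.94],[0,0.62,-0.9],[0,0.67,-0.86],[0,0.72,-0.82],[0,0.77,-0.78],[0,0.81,-0.73],[0,0.85,-0.68],[0,0.89,-0.63],[0,0.93,-0.58],[0,0,0]], angular=[[0,0,0],[0,0,0],[0,0,0],[0,0,0],[0,0,0],[0,0,0],[0,0,0],[0,0,0],[0,0,0],[0,0,0]])

```text
clock: 4.97
position: [0.5379, 0.0208, 0.1929]
orientation: [-2.035, -2.382, 0.015]
contact_force: [-16.3, -2.2, 19.5]
opening: 0.0079
gripper_force: 59.3
```

Call:
servo_tool(gripper=[0,0], dp=[[0,-0.3,-0.3],[0,0,0]], angular=[[0,0,0],[0,0,0]])

```text
clock: 5.22
position: [0.5404, 0.0212, 0.1951]
orientation: [-2.04, -2.389, 0.0]
contact_force: [-6.3, -1.6, 3.2]
opening: 0.0075
gripper_force: 59.4
```

```bash
python3 -c "
import numpy as np
f=np.radians(np.linspace(58.1,100.6,13));r=18.4
print([[0,float(round(a,2)),float(round(b,2))] for a,b in zip(-r*np.diff(np.cos(f)),-r*np.diff(np.sin(f)))])"
```

```text
[[0, 0.98, -0.57], [0, 1.02, -0.51], [0, 1.05, -0.45], [0, 1.07, -0.38], [0, 1.09, -0.31], [0, 1.11, -0.24], [0, 1.12, -0.18], [0, 1.13, -0.11], [0, 1.14, -0.04], [0, 1.14, 0.03], [0, 1.13, 0.1], [0, 1.12, 0.17]]
```

Call:
servo_tool(gripper=[0,0,0,0,0,0], dp=[[0,0.98,-0.57],[0,1.02,-0.51],[0,1.05,-0.45],[0,1.07,-0.38],[0,1.09,-0.31],[0,0,0]], angular=[[0,0,0],[0,0,0],[0,0,0],[0,0,0],[0,0,0],[0,0,0]])

```text
clock: 5.98
position: [0.5944, 0.0298, 0.2188]
orientation: [2.039, 2.387, 0.005]
contact_force: [-4.5, -1.1, 7.7]
opening: 0.0072
gripper_force: 58.7
```

Call:
servo_tool(gripper=[0,0,0,0,0,0,0,0], dp=[[0,1.11,-0.24],[0,1.12,-0.18],[0,1.13,-0.11],[0,1.14,-0.04],[0,1.14,0.03],[0,1.13,0.1],[0,1.12,0.17],[0,0,0]], angular=[[0,0,0],[0,0,0],[0,0,0],[0,0,0],[0,0,0],[0,0,0],[0,0,0],[0,0,0]])

```text
clock: 6.98
position: [0.6734, 0.0424, 0.2204]
orientation: [2.037, 2.386, 0.008]
contact_force: [1.9, -0.7, 1.9]
opening: 0.0072
gripper_force: 60.4
```

Call:
servo_tool(gripper=[0.2,0.5,0.5,0.5,0.5,0.5,0.5,0.5,0.5], dp=[[0,0,0],[0,0,0],[0,0,0],[0,0,-2],[0,0,-4],[0,-4,-1],[0,-5,0],[0,-6,0],[0,0,0]], angular=[[0,0,0],[0,0,0],[0,0,0],[0,0,0],[0,0,0],[0,0,0],[0,0,0],[0,0,0],[0,0,0]])

```text
clock: 8.1
position: [0.5146, 0.0167, 0.2879]
orientation: [-2.038, -2.384, 0.009]
contact_force: [0.9, 0.2, 0.5]
opening: 0.0428
gripper_force: 0.0
```

```bash
python3 - <<'E'
from h import *
n=camera("side");b=n["image"][110:260,200:340];w=camera("wrist");cv2.imwrite("pics/w3f.png",w["image"][:,:,::-1]);s=camera("scene");cv2.imwrite("pics/s3f.png",s["image"][:,:,::-1]);cv2.imwrite("pics/d3f.png",n["image"][:,:,::-1])
im=np.zeros((600,800,3),np.uint8);im[:300,:400]=cv2.resize(w["image"],(400,300));im[:375,400:750]=cv2.resize(b,(350,375),interpolation=2)
im[300:600,:400]=cv2.resize(s["image"][150:300,190:390],(400,300),interpolation=2)
cv2.imwrite("pics/z3.png",im[:,:,::-1])
E
```

```text
(no output)
```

View pics/z3.png

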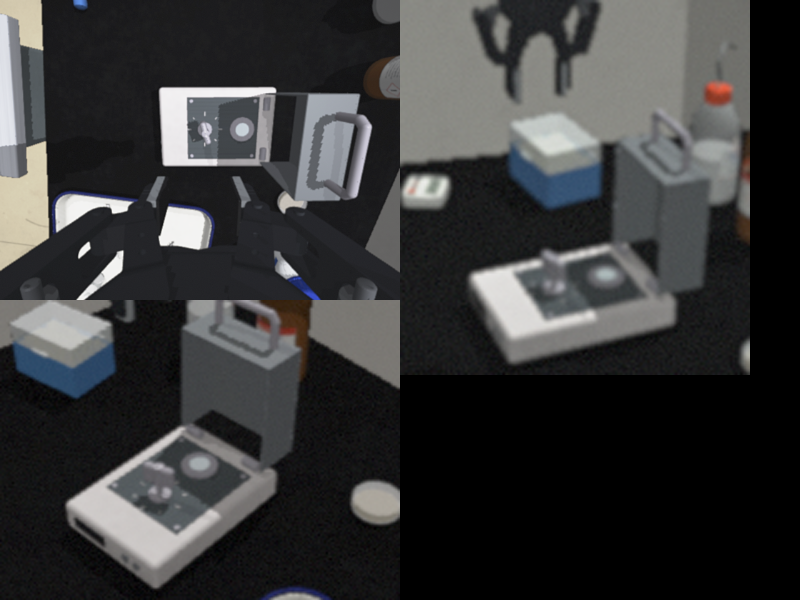

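```bash
python3 - <<'E'
from h import *
w=camera("wrist");s=camera("scene");d=camera("side")
print("barR",tri((s,(329,162.5)),(d,(316,166))),"barmid w/d",tri((d,(309.2,160.8)),(w,(503,219))))
print("deck w",[plane(w,p,.045).round(4).tolist() for p in((224,122),(227,231),(386,123))])
print("disc",plane(w,(339,181),.05).round(4), plane(d,(282,220),.05).round(4),plane(s,(289.5,231.5),.05).round(4))
im=cv2.imread("pics/w3f.png")[130:235,220:400];im=cv2.resize(im,None,fx=4.4,fy=4.4,interpolation=2)
cv2.imwrite("pics/z4.png",im)
E
```

```text
barR (array([ 6.81680040e-01, -3.93582958e-04,  2.24722976e-01]), [0.004, 0.004]) barmid w/d (array([0.68097466, 0.04785272, 0.22487301]), [0.0025, 0.0025])
deck w [[0.4467, 0.0807, 0.045], [0.4663, -0.0608, 0.045], [0.6452, 0.1109, 0.045]]
disc [0.6017 0.0313 0.05  ] [0.5957 0.0261 0.05  ] [0.5954 0.0299 0.05  ]
```

View pics/z4.png

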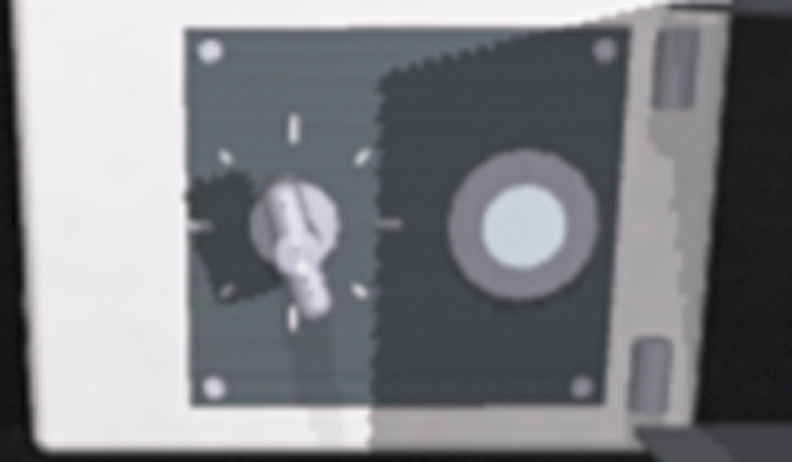

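```bash
python3 - <<'E'
from h import *
w=camera("wrist");s=camera("scene");d=camera("side")
for n,a,b in(("Rt",(324,181),(304,182.8)),("Rb",(321.5,232.5),(304.8,226.8)),("Lt",(280.5,159),(285.2,166)),("Lb",(281.5,212.5),(285.2,206.8))):print(n,tri((s,a),(d,b)))
f=lambda x,y:(220+x/4.4,130+y/4.4)
print("bush",plane(w,f(293,225),.045),"disc",plane(w,f(524,225),.05))
A,B=plane(w,f(286,188),.09),plane(w,f(315,308),.09);print("wing",A,B,np.degrees(np.arctan2(*(A-B)[1::-1])),np.linalg.norm(A-B))
print("ticks",[plane(w,f(*p),.045)[:2].round(4).tolist() for p in((200,226),(390,224),(293,128),(293,318))])
for q in((0,.02),(0,-.02)): pass
o=observe();print(o["position"])
E
```

```text
Rt (array([ 0.64349485, -0.02605134,  0.19774734]), [0.0034, 0.0034])
Rb (array([ 0.65354287, -0.0176462 ,  0.04606209]), [0.0012, 0.0012])
Lt (array([0.62604617, 0.10223836, 0.19477553]), [0.0069, 0.0069])
Lb (array([0.62533083, 0.10006709, 0.04911202]), [0.0, 0.0])
bush [0.53577257 0.01994961 0.045     ] disc [0.60219541 0.03136042 0.05      ]
wing [0.52972749 0.0369685  0.09      ] [0.54258104 0.00653205 0.09      ] 112.89472018599994 0.03303923878761192
ticks [[0.5086, 0.0154], [0.5641, 0.0247], [0.5311, 0.048], [0.5404, -0.0081]]
[0.52279711 0.01847602 0.28925015]
```

Call:
servo_tool(gripper=[0.5,0.5,0.5,0.5,0.5,0.5,0.5,0.5], dp=[[0,0.7,2],[0,0,4],[0,0,4],[0,0,3],[0,0,2.5],[0,0,0],[0,0,0],[0,0,0]], angular=[[0,0,-7],[0,0,-7],[0,0,0],[0,0,0],[0,0,0],[0,0,0],[0,0,0],[0,0,0]])

```text
clock: 9.55
position: [0.5298, 0.0194, 0.1355]
orientation: [1.733, 2.618, 0.002]
contact_force: [-0.2, -0.1, -0.3]
opening: 0.0427
gripper_force: 0.0
```

```bash
python3 - <<'E'
from h import *
w=camera("wrist");cv2.imwrite("pics/w5.png",w["image"][:,:,::-1])
d=camera("side");b=cv2.resize(d["image"][150:260,215:315],None,fx=3.8,fy=3.8,interpolation=2)
im=np.zeros((420,800,3),np.uint8);im[:420,:420]=w["image"][:,70:490];im[:418,420:800]=b;cv2.imwrite("pics/z5.png",im[:,:,::-1]);o=observe();print(o["position"],o["orientation"],o["opening"],w["world_from_camera"].round(3).tolist())
E
```

```text
[0.5294655  0.01939192 0.13532975] [1.73306893e+00 2.61831009e+00 2.09661677e-03] 0.042864676238215334 [[0.921, 0.376, 0.106, 0.503], [0.39, -0.887, -0.247, 0.083], [0.002, 0.269, -0.963, 0.278], [0.0, 0.0, 0.0, 1.0]]
```

View pics/z5.png

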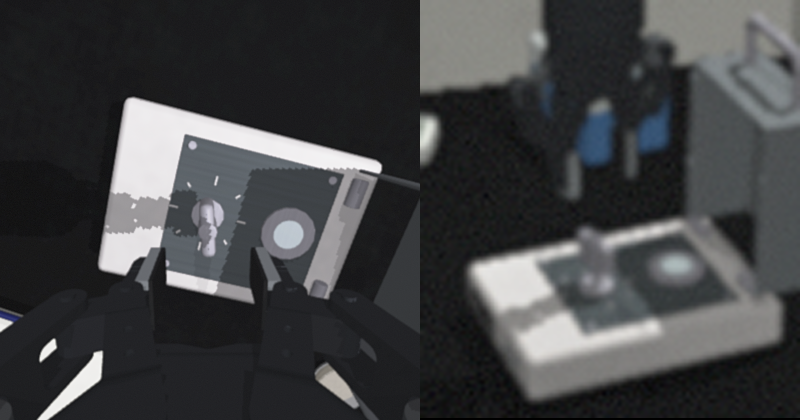

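Call:
servo_tool(gripper=[0.5,0.5,0.5,0.5,0.5,0.5], dp=[[0.2,0,2],[0,0,2],[0,0,1.5],[0,0,1],[0,0,0.7],[0,0,0]], angular=[[0,0,0],[0,0,0],[0,0,0],[0,0,0],[0,0,0],[0,0,0]])

```text
clock: 10.4
position: [0.5278, 0.0211, 0.062]
orientation: [-1.734, -2.619, 0.001]
contact_force: [0.4, -0.7, -0.4]
opening: 0.0424
gripper_force: 0.0
```

Call:
servo_tool(gripper=[0.3,0.15,0,0,0,0,0], dp=[[0,0,0],[0,0,0],[0,0,0],[0,0,0],[0,0,0],[0,0,0],[0,0,0]], angular=[[0,0,0],[0,0,0],[0,0,0],[0,0,0],[0,0,0],[0,0,0],[0,0,0]])

```text
clock: 11.28
position: [0.5288, 0.0214, 0.0629]
orientation: [1.733, 2.619, 0.002]
contact_force: [-0.7, 1.2, 5.9]
opening: 0.011
gripper_force: 58.6
```

```bash
cat > st.py <<'E'
from h import *
from scipy.spatial.transform import Rotation as R
o=observe();y=R.from_rotvec(o["orientation"]).as_matrix()
print("yaw closing",np.degrees(np.arctan2(y[1,1],y[0,1])).round(2),"tilt z",y[:,2].round(3),o["position"].round(4),"F",o["contact_force"].round(1),"M",o["moment"].round(3),"q",o["joint_pos"].round(3),o["opening"],o["clock"])
E
python3 st.py
```

```text
yaw closing 23.01 tilt z [ 0.002  0.    -1.   ] [0.5288 0.0214 0.0629] F [-0.7  1.2  5.9] M [ 0.115 -0.075  0.053] q [-0.103  0.612 -0.031  2.158  0.05   0.37   0.227] 0.010950736891908862 11.275
```

Call:
servo_tool(gripper=[0,0,0,0,0,0], dp=[[0,0,0],[0,0,0],[0,0,0],[0,0,0],[0,0,0],[0,0,0]], angular=[[0,0,6],[0,0,6],[0,0,6],[0,0,6],[0,0,6],[0,0,0]])

```text
clock: 12.02
position: [0.53, 0.0215, 0.0629]
orientation: [2.35, 2.081, 0.005]
contact_force: [1.8, 0.7, 5.4]
opening: 0.0108
gripper_force: 58.6
```

```bash
python3 st.py
```

```text
yaw closing -6.94 tilt z [ 0.004  0.    -1.   ] [0.53   0.0215 0.0629] F [1.8 0.7 5.4] M [ 0.203 -0.554 -0.042] q [-0.195  0.617  0.094  2.161 -0.151  0.366 -0.098] 0.010790394564311127 12.025
```

Call:
servo_tool(gripper=[0,0,0,0,0,0], dp=[[0,0,0],[0,0,0],[0,0,0],[0,0,0],[0,0,0],[0,0,0]], angular=[[0,0,6],[0,0,6],[0,0,6],[0,0,6],[0,0,6],[0,0,0]])

```text
clock: 12.78
position: [0.5311, 0.0211, 0.063]
orientation: [2.807, 1.403, 0.008]
contact_force: [5.5, 0.7, 2.9]
opening: 0.0109
gripper_force: 58.5
```

```bash
python3 st.py
```

```text
yaw closing -36.88 tilt z [ 0.006 -0.001 -1.   ] [0.5311 0.0211 0.063 ] F [5.5 0.7 2.9] M [ 0.064 -1.047 -0.023] q [-0.285  0.627  0.22   2.164 -0.351  0.377 -0.423] 0.010877309741497017 12.775
```

Call:
servo_tool(gripper=[0,0,0,0,0], dp=[[0,0,0],[0,0,0],[0,0,0],[0,0,0],[0,0,0]], angular=[[0,0,2],[0,0,2],[0,0,2],[0,0,2],[0,0,0]])

```text
clock: 13.4
position: [0.5313, 0.0209, 0.063]
orientation: [2.898, 1.205, 0.009]
contact_force: [6.8, 0.1, 2.7]
opening: 0.0108
gripper_force: 58.5
```

```bash
python3 st.py
```

```text
yaw closing -44.86 tilt z [ 0.007 -0.001 -1.   ] [0.5313 0.0209 0.063 ] F [6.8 0.1 2.7] M [ 0.034 -1.14  -0.049] q [-0.309  0.631  0.253  2.165 -0.404  0.383 -0.51 ] 0.010819582726216102 13.4
```

Call:
servo_tool(gripper=[0,0,0,0], dp=[[0,0,0],[0,0,0],[0,0,0],[0,0,0]], angular=[[0,0,2],[0,0,2],[0,0,0],[0,0,0]])

```text
clock: 13.9
position: [0.5314, 0.0208, 0.063]
orientation: [2.938, 1.103, 0.009]
contact_force: [6.0, 0.9, 1.8]
opening: 0.011
gripper_force: 58.5
```

```bash
python3 st.py
```

```text
yaw closing -48.86 tilt z [ 0.007 -0.001 -1.   ] [0.5314 0.0208 0.063 ] F [6.  0.9 1.8] M [-0.003 -1.235 -0.023] q [-0.321  0.634  0.27   2.165 -0.43   0.386 -0.554] 0.010952707401000421 13.9
```

Call:
servo_tool(gripper=[0,0,0,0], dp=[[0,0,0],[0,0,0],[0,0,0],[0,0,0]], angular=[[0,0,1.5],[0,0,1.5],[0,0,0],[0,0,0]])

```text
clock: 14.4
position: [0.5315, 0.0207, 0.063]
orientation: [2.966, 1.025, 0.01]
contact_force: [7.5, -0.6, 2.3]
opening: 0.0108
gripper_force: 58.5
```

```bash
python3 st.py
```

```text
yaw closing -51.87 tilt z [ 0.007 -0.001 -1.   ] [0.5315 0.0207 0.063 ] F [ 7.5 -0.6  2.3] M [ 0.035 -1.27  -0.012] q [-0.33   0.636  0.283  2.165 -0.449  0.388 -0.587] 0.010820482593669597 14.4
```

Call:
servo_tool(gripper=[0,0,0,0], dp=[[0,0,0],[0,0,0],[0,0,0],[0,0,0]], angular=[[0,0,1.5],[0,0,1.5],[0,0,0],[0,0,0]])

```text
clock: 14.9
position: [0.5315, 0.0206, 0.063]
orientation: [2.991, 0.95, 0.01]
contact_force: [6.6, -0.0, 1.5]
opening: 0.0109
gripper_force: 59.4
```

```bash
python3 st.py; python3 - <<'E'
from h import *
print(observe()["joint_torque"].round(3))
w=camera("wrist")["image"];d=camera("side")["image"][150:260,215:315]
im=np.zeros((420,800,3),np.uint8);im[:420,:420]=w[:,70:490];im[:418,420:800]=cv2.resize(d,None,fx=3.8,fy=3.8,interpolation=2);cv2.imwrite("pics/z6.png",im[:,:,::-1])
E
```

```text
yaw closing -54.75 tilt z [ 0.007 -0.001 -1.   ] [0.5315 0.0206 0.063 ] F [ 6.6 -0.   1.5] M [-0.109 -1.23   0.245] q [-0.339  0.637  0.296  2.166 -0.467  0.391 -0.619] 0.010939304984823931 14.9
[ -0.154 -42.245   3.74   -3.716  -0.075   1.735  -0.27 ]
```

Call:
servo_tool(gripper=[0,0,0,0], dp=[[0,0,0],[0,0,0],[0,0,0],[0,0,0]], angular=[[0,0,1],[0,0,1],[0,0,0],[0,0,0]])

```text
clock: 15.5
position: [0.5315, 0.0205, 0.063]
orientation: [3.005, 0.902, 0.009]
contact_force: [5.8, -0.8, 2.5]
opening: 0.0111
gripper_force: 64.0
```

```bash
python3 st.py
```

```text
yaw closing -56.59 tilt z [ 0.007 -0.002 -1.   ] [0.5315 0.0205 0.063 ] F [ 5.8 -0.8  2.5] M [-0.165 -1.271  0.688] q [-0.346  0.639  0.305  2.166 -0.479  0.393 -0.64 ] 0.011113865923567973 15.5
```

Call:
servo_tool(gripper=[0,0,0,0,0,0,0,0,0,0,0,0], dp=[[0,0,0],[0,0,0],[0,0,0],[0,0,0],[0,0,0],[0,0,0],[0,0,0],[0,0,0],[0,0,0],[0,0,0],[0,0,0],[0,0,0]], angular=[[0,0,-7.8],[0,0,-7.8],[0,0,-7.8],[0,0,-7.8],[0,0,-7.8],[0,0,-7.8],[0,0,-7.8],[0,0,-7.8],[0,0,-7.8],[0,0,-7.8],[0,0,-7.8],[0,0,-7.8]])

```text
clock: 17.0
position: [0.5283, 0.0211, 0.0629]
orientation: [1.401, 2.811, 0.001]
contact_force: [1.8, 0.3, 6.7]
opening: 0.0106
gripper_force: 59.0
```

Call:
servo_tool(gripper=[0,0,0], dp=[[0,0,0],[0,0,0],[0,0,0]], angular=[[0,0,0],[0,0,0],[0,0,0]])

```text
clock: 17.38
position: [0.5283, 0.0211, 0.0629]
orientation: [1.406, 2.808, 0.001]
contact_force: [2.0, 0.4, 7.6]
opening: 0.0115
gripper_force: 59.1
```

```bash
python3 st.py; python3 - <<'E'
from h import *
w=camera("wrist")["image"];d=camera("side")["image"][110:260,205:335];s=camera("scene")["image"][150:300,190:340]
im=np.zeros((600,800,3),np.uint8);im[:300,:400]=cv2.resize(s,(400,300)) if 0 else cv2.resize(s,(300,300)).repeat(1,0)[:, :300].copy() if 0 else np.pad(cv2.resize(s,(300,300),interpolation=2),((0,0),(0,100),(0,0)))
im[:450,400:790]=cv2.resize(d,(390,450),interpolation=2);im[300:,:400]=cv2.resize(w[120:300,150:390],(400,300),interpolation=2);cv2.imwrite("pics/z7.png",im[:,:,::-1])
E
```

```text
yaw closing 36.81 tilt z [ 0.001  0.    -1.   ] [0.5283 0.0211 0.0629] F [2.  0.4 7.6] M [ 0.056 -0.366  0.057] q [-0.06   0.613 -0.089  2.156  0.141  0.376  0.379] 0.011466983953064475 17.375
```

View pics/z7.png

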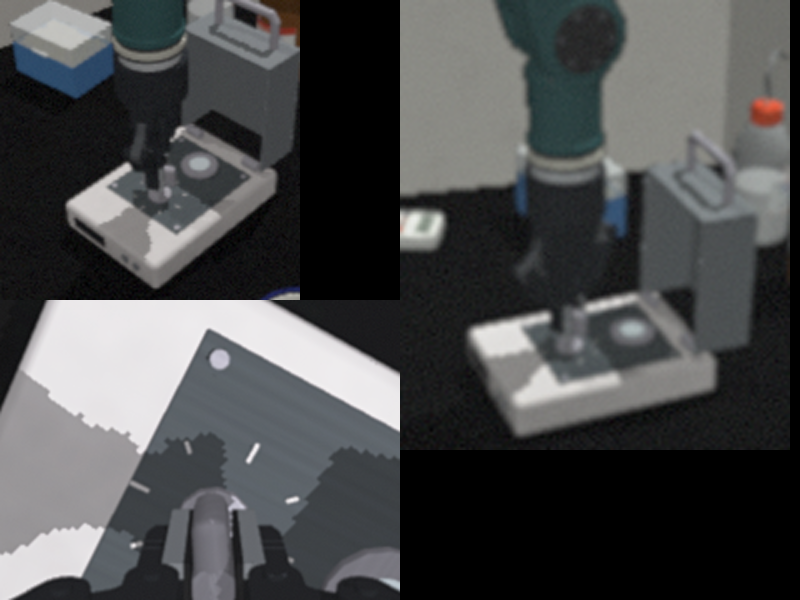

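```bash
python3 - <<'E'
from h import *
w=camera("wrist");g=lambda X,Y:(150+X*.6,120+(Y-300)*.6)
yw=lambda a,b,z=.045:np.degrees(np.arctan2(*(plane(w,b,z)-plane(w,a,z))[1::-1])).round(2)
print(yw(g(207,330),g(400,430)), yw(g(85,580),g(207,330))-90)
print("wing",yw(g(213,590),g(211,500),.09))
print("ticks",yw(g(148,489),g(132,484))-180, yw(g(249,462),g(257,446))-90)
im=w["image"];h=cv2.cvtColor(im,cv2.COLOR_RGB2GRAY)
m=((h>190)*255).astype(np.uint8);cs,_=cv2.findContours(m,0,2);c=max(cs,key=cv2.contourArea)
L=cv2.createLineSegmentDetector().detect(h)[0][:,0]
for l in L:
    if np.hypot(l[2]-l[0],l[3]-l[1])>45 and min(l[1],l[3])<260 and max(l[1],l[3])<290: print(l.round(1),yw(l[:2],l[2:]))
E
```

```text
10.0 10.030000000000001
wing 127.94
ticks -341.74 12.150000000000006
[523.9 239.2 212.1  65. ] -170.98
[203.   63.1 130.8 230.2] -81.54
[213.7 254.7 273.6 137.1] 98.97
[276.1 137.1 430.1 220.4] 9.04
[457.4 282.3 486.2 246.1] 97.8
[514.5 256.6 559.  281.6] 8.41
```

```bash
python3 - <<'E'
from h import *
w=camera("wrist");h=cv2.cvtColor(w["image"],cv2.COLOR_RGB2GRAY)
L=cv2.createLineSegmentDetector().detect(h)[0][:,0]
for l in L:
    n=np.hypot(l[2]-l[0],l[3]-l[1])
    if n>15 and 225<min(l[1],l[3]) and 245<min(l[0],l[2]) and max(l[0],l[2])<310 and abs(l[2]-l[0])<.4*n:
        print(l.round(1),[round(float(np.degrees(np.arctan2(*(plane(w,l[2:],z)-plane(w,l[:2],z))[1::-1]))%180),1) for z in(.09,)])
E
```

```text
[259.1 318.1 257.3 344.5] [122.5]
[289.2 325.6 290.1 300.6] [125.7]
[292.4 248.1 295.8 285.5] [132.4]
[259.4 285.6 262.4 246.8] [121.8]
[266.1 246.9 264.8 299.4] [125.0]
[252.7 245.8 246.5 275.8] [114.5]
[308.5 275.8 304.3 255.4] [139.0]
[290.7 298.2 289.7 281.7] [130.6]
[267.4 310.3 268.8 325.3] [130.9]
[297.2 344.4 296.2 320.7] [129.9]
```

```bash
python3 - <<'E'
from h import *
def lines(h,off,tag):
    L=cv2.createLineSegmentDetector().detect(h)[0][:,0];print(tag)
    for l in L:
        l=l+[off,0,off,0]
        if l[1]>l[3]: l=l[[2,3,0,1]]
        n=np.hypot(l[2]-l[0],l[3]-l[1])
        if n>14 and 225<l[1] and 255<min(l[0],l[2]) and max(l[0],l[2])<302 and abs(l[2]-l[0])<.4*n: print(l.round(1),"ang",np.degrees(np.arctan2(l[2]-l[0],l[3]-l[1])).round(1))
lines(cv2.cvtColor(camera("wrist")["image"],cv2.COLOR_RGB2GRAY),0,"now")
z=cv2.imread("pics/z6.png",0)[:,:420].copy();lines(z,70,"stop")
E
```

```text
now
[259.1 318.1 257.3 344.5] ang -3.9
[290.1 300.7 289.1 325.6] ang -2.3
[292.4 248.1 295.9 285.5] ang 5.3
[287.3 255.6 288.  280.7] ang 1.4
[262.4 246.8 259.4 285.6] ang -4.5
[266.  246.9 264.9 298.1] ang -1.2
[296.2 320.7 297.2 344.4] ang 2.5
stop
[261.1 255.6 259.8 286.8] ang -2.4
[258.9 318.1 257.4 344.5] ang -3.3
[266.5 279.3 264.5 299.4] ang -5.5
[296.4 320.6 297.5 344.5] ang 2.7
[286.6 243.2 286.4 279.4] ang -0.4
[265.4 300.6 264.1 325.6] ang -3.0
[264.9 250.6 266.5 275.6] ang 3.7
[293.1 254.4 295.6 286.8] ang 4.4
[289.  301.9 291.2 325.6] ang 5.3
[282.9 235.4 286.5 249.1] ang 14.7
[271.  305.6 273.  320.6] ang 7.4
```

Call:
servo_tool(gripper=[0,0,0,0], dp=[[0,0,0],[0,0,0],[0,0,0],[0,0,0]], angular=[[0,0,-2],[0,0,0],[0,0,0],[0,0,0]])

```text
clock: 18.18
position: [0.5283, 0.0211, 0.0629]
orientation: [1.357, 2.832, 0.001]
contact_force: [1.6, -0.9, 8.3]
opening: 0.0111
gripper_force: 59.1
```

```bash
python3 st.py; python3 -c "
from station import *
print(job_done())"
```

```text
yaw closing 38.81 tilt z [ 0.001 -0.    -1.   ] [0.5283 0.0211 0.0629] F [ 1.6 -0.9  8.3] M [ 0.049 -0.392  0.024] q [-0.054  0.613 -0.098  2.156  0.154  0.378  0.401] 0.011091077007643354 18.175
the job is handed in; nothing more can be done
None
```

The job is handed in at 18.2 s: the cover stands upright to within about 3°, and the screw was turned clockwise until it seated and backed off a quarter turn (good to about 2–3°), still gripped; I touched none of the things round the reader.

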